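# Find the dragging bearing by feel and put it in the reject tray

## Robot

A 6-joint arm with a two-finger parallel gripper is mounted at the origin on the work surface; the furniture and walls round the work are solid. World frame = base frame: x ahead of the robot, y to its left, z up, the work surface at z = 0. Lengths are in m, angles in rad, forces in N, time in s.
With the tool pointing down it reaches from about 0.4 to 0.925 m from the base axis. Payload 12.5 kg.
Tool frame: the origin (TCP) lies between the finger pads; the fingertips stand ahead of it and the grasp point (between the pads) lies 6 mm ahead of it (tips_ahead is the z of the fingertips in the tool frame, in m); z points along the fingers, y is the line along which they close (so a half turn about z gives the same grasp; the last joint's range is limited). The gripper opens to 95 mm and grips with 3 to 60 N. Pads are 20 mm wide; open, the fingers measure 119 mm over their backs; the gripper's body (75 mm by 180 mm) begins 59 mm behind the grasp point.
Start: joints at [1.023, 0.491, 1.559, -0, 1.092, -0.106], TCP at [0.267, 0.565, 0.24] pointing down, gripper open.
Joint ranges: [-3.1, 3.1], [-0.84, 2.19], [0.05, 2.79], [-1.13, 4.28], [0.06, 2.93], [-2.69, 2.69]. Speed limits (rad/s): [2.22, 2.22, 2.79, 3.14, 3.14, 3.14].

## Interface

Orientations are given as a unit quaternion [x, y, z, w].
In Python, from cell import get_state, grab_frame, calibration, close_job, tips_ahead gives the robot as it stands. The module is installed in compiled form; this text tells all that it offers.
- The arm moves only by the tool apply_moves, never from a script. Its argument "deltas" is a list of rows, each a list of 3 entries, a list of its own where there are three numbers: the closure, from -1 (fully open) to 1 (shut), then the shift along the tool's x, y, z as a fraction of full scale, then the turn about the tool's z as a fraction of full scale. A call has 1 to 20 rows; each row shifts and turns the commanded pose from where the row before left it, along the tool's axes as they then stand; what a row does not reach is not made up. Full scale, the value 1, is 12 cm for a shift and 4 degrees for a turn. A row lasts 1/12 s, in which the tool goes at most 41.7 mm and 7.16 degrees, less where a joint would pass 70% of its speed; a pose out of reach is approached as far as the arm can. A call with a number of a shift or a turn outside -1 to 1 is refused whole. A call with a gripper value outside its range is refused whole. The fingers move at their own pace and stop on an object; "newtons" is the grip in N (left out, the last holds). Time passes only in rows, so rows that do not move let the fingers close. It gives the time, the measured TCP pose, the force, the opening and the grip force at its end, in the units of the state.
- get_state(): the state, without advancing time (a new reading comes with each control period).
- grab_frame(name): name is "scene" or "top" or "wrist"; returns (picture, depth): 384x512x3 uint8, red, green, blue; 384x512 float32, m along the optical axis (not along the pixel's ray), 0 where there is no reading.
- calibration(name): a dict with "intrinsics" (3x3 intrinsics, pixels), "R" (3x3) and "t" (3): a world point X has camera coordinates R X + t. Camera axes: x right, y down, z forward; pixel columns grow to the right and rows downward; lengths in m; the calibration is good to about 2 mm. The wrist camera is an equidistant fisheye: a pixel r from the principal point sees the ray r / f radians off the axis. A picture is of the moment at which its call begins: read the wrist's pose just before it. calibration takes no time and is no camera call; for the wrist camera it gives the pose at the moment of the call.
- close_job(): hands the job in; it is judged then, once.
The state is a dict: "t": time; "joint_positions": joint angles; "joint_velocities": joint speeds; "joint_torque": joint torques, N m; "tool_pos": TCP position; "orientation": TCP orientation; "wrist_force": force on the tool from outside, world axes, zero at the start; "ft_torque": the same for the moment, N m; "grip_width": finger opening in m; "grip_force": force on a finger pad.
Only numpy, scipy, OpenCV 4.12 (cv2) and the standard library are available. Lean on these libraries where they do the work, as an engineer would, in place of code of your own. Each camera call takes 0.05 s, during which the arm holds its last target. There are 200 camera calls.

## Task

One of the three bearings in the test plate drags, because something rubs inside it. Turn each one's wing handle about a quarter turn in its nest, feeling for drag, and leave it crosswise to the white marks as the sign that it has been tested; only then lift out the one that drags and set it down gently, flat and upright in the red tray. Leave the two good ones in their nests with their wings crosswise, do not press or wrench the bearings hard, and do not push the can, the shaker or the spice jar about.

Things in the scene. Friction and masses are not known exactly. Their poses are not given: they have to be found in the camera images.
- plate: fixed aluminium test plate 90 (x) x 300 (y) x 16 mm on the table; origin: centre of its underside; three square nests 62 mm wide and 10 mm deep (floor 6 mm above the table) lie at y = -100, 0 and +100 mm in its frame, square with the plate, and keep a housing from turning; a housing has 1 mm play on each side
- tray: fixed shallow red tray, 110 x 110 x 25 mm outside, open on top, walls and floor 4 mm thick; origin: centre of its underside; edges along its x and y
- bearing_a: one of three bearings that look alike, one in each nest in any order; any of them may be the one that drags. Blue housing 60 x 60 x 18 mm with white marks on its +x and -x sides; on it turns a steel disc 54 mm wide, 18.5 to 28 mm above the underside, with a wing handle. 0.3 to 0.45 kg. Origin: centre of the underside, on the turning axis z (up)
- wing_a: disc and black wing handle of bearing_a: wing 50 mm long along its x, 14 mm thick, 26 to 52 mm above the origin, which is the bearing's; turns 3.1 rad either way. Starts within 0.2 rad of the white marks' line. A good one resists with under 0.03 N m; in the dragging one a hidden sprung shoe rubs (about 20 N): 0.12 to 0.2 N m. Each stays where it is left
- bearing_b: one of three bearings that look alike, one in each nest in any order; any of them may be the one that drags. Blue housing 60 x 60 x 18 mm with white marks on its +x and -x sides; on it turns a steel disc 54 mm wide, 18.5 to 28 mm above the underside, with a wing handle. 0.3 to 0.45 kg. Origin: centre of the underside, on the turning axis z (up)
- wing_b: disc and black wing handle of bearing_b: wing 50 mm long along its x, 14 mm thick, 26 to 52 mm above the origin, which is the bearing's; turns 3.1 rad either way. Starts within 0.2 rad of the white marks' line. A good one resists with under 0.03 N m; in the dragging one a hidden sprung shoe rubs (about 20 N): 0.12 to 0.2 N m. Each stays where it is left
- bearing_c: one of three bearings that look alike, one in each nest in any order; any of them may be the one that drags. Blue housing 60 x 60 x 18 mm with white marks on its +x and -x sides; on it turns a steel disc 54 mm wide, 18.5 to 28 mm above the underside, with a wing handle. 0.3 to 0.45 kg. Origin: centre of the underside, on the turning axis z (up)
- wing_c: disc and black wing handle of bearing_c: wing 50 mm long along its x, 14 mm thick, 26 to 52 mm above the origin, which is the bearing's; turns 3.1 rad either way. Starts within 0.2 rad of the white marks' line. A good one resists with under 0.03 N m; in the dragging one a hidden sprung shoe rubs (about 20 N): 0.12 to 0.2 N m. Each stays where it is left
- can_1: bystander: green drinks can, 66 mm across, 115 mm high; origin: centre of its underside
- mill_1: bystander: white and grey shaker, 44 mm across, 90 mm high; origin: centre of its underside
- spice_jar_1: bystander: glass spice jar with a dark lid, 44 mm across, 105 mm high; origin: centre of its underside

How it is judged:
On the way:
1. all three bearings have been turned crosswise in their nests (wing over 57 degrees off the line of the white marks) (angle between the x axis of wing_a and the x axis of bearing_a, either way round above 1 rad and angle between the x axis of wing_b and the x axis of bearing_b, either way round above 1 rad and angle between the x axis of wing_c and the x axis of bearing_c, either way round above 1 rad and z of each of bearing_a, bearing_b, bearing_c in the frame of plate below 0.009 m), for 0.2 s.
At the end, for the whole second after the job is handed in: The dragging bearing (shoe rubbing, over 6 N) rests flat (0.08 rad) on the tray floor, its centre within 30 mm of the tray's along both tray axes; both good bearings rest flat in their own nests, moved under 8 mm, wings over 57 degrees off the line of the white marks ((((contact force between wing_a and anything else above 6 N and x of bearing_a in the frame of tray between -0.03 and 0.03 m and y of bearing_a in the frame of tray between -0.03 and 0.03 m and z of bearing_a in the frame of tray below 0.009 m and angle between bearing_a's own z axis and vertical below 0.08 rad and linear speed of bearing_a below 0.02 m/s) and (contact force between wing_b and anything else below 3 N and angle between the x axis of wing_b and the x axis of bearing_b, either way round above 1 rad and distance of bearing_b from where it was at the start of the episode below 0.008 m and z of bearing_b in the frame of plate below 0.009 m and angle between bearing_b's own z axis and vertical below 0.08 rad and linear speed of bearing_b below 0.02 m/s) and (contact force between wing_c and anything else below 3 N and angle between the x axis of wing_c and the x axis of bearing_c, either way round above 1 rad and distance of bearing_c from where it was at the start of the episode below 0.008 m and z of bearing_c in the frame of plate below 0.009 m and angle between bearing_c's own z axis and vertical below 0.08 rad and linear speed of bearing_c below 0.02 m/s)) or ((contact force between wing_b and anything else above 6 N and x of bearing_b in the frame of tray between -0.03 and 0.03 m and y of bearing_b in the frame of tray between -0.03 and 0.03 m and z of bearing_b in the frame of tray below 0.009 m and angle between bearing_b's own z axis and vertical below 0.08 rad and linear speed of bearing_b below 0.02 m/s) and (contact force between wing_a and anything else below 3 N and angle between the x axis of wing_a and the x axis of bearing_a, either way round above 1 rad and distance of bearing_a from where it was at the start of the episode below 0.008 m and z of bearing_a in the frame of plate below 0.009 m and angle between bearing_a's own z axis and vertical below 0.08 rad and linear speed of bearing_a below 0.02 m/s) and (contact force between wing_c and anything else below 3 N and angle between the x axis of wing_c and the x axis of bearing_c, either way round above 1 rad and distance of bearing_c from where it was at the start of the episode below 0.008 m and z of bearing_c in the frame of plate below 0.009 m and angle between bearing_c's own z axis and vertical below 0.08 rad and linear speed of bearing_c below 0.02 m/s)) or ((contact force between wing_c and anything else above 6 N and x of bearing_c in the frame of tray between -0.03 and 0.03 m and y of bearing_c in the frame of tray between -0.03 and 0.03 m and z of bearing_c in the frame of tray below 0.009 m and angle between bearing_c's own z axis and vertical below 0.08 rad and linear speed of bearing_c below 0.02 m/s) and (contact force between wing_a and anything else below 3 N and angle between the x axis of wing_a and the x axis of bearing_a, either way round above 1 rad and distance of bearing_a from where it was at the start of the episode below 0.008 m and z of bearing_a in the frame of plate below 0.009 m and angle between bearing_a's own z axis and vertical below 0.08 rad and linear speed of bearing_a below 0.02 m/s) and (contact force between wing_b and anything else below 3 N and angle between the x axis of wing_b and the x axis of bearing_b, either way round above 1 rad and distance of bearing_b from where it was at the start of the episode below 0.008 m and z of bearing_b in the frame of plate below 0.009 m and angle between bearing_b's own z axis and vertical below 0.08 rad and linear speed of bearing_b below 0.02 m/s)))); the robot touches nothing.
It fails at once if a bearing is pressed or wrenched against the test plate with more than 30 N (contact force between any of bearing_a, bearing_b, bearing_c and plate above 30 N).
It fails at once if a bearing is dropped or rammed into the tray (more than 40 N) (contact force between any of bearing_a, bearing_b, bearing_c and tray above 40 N).
It fails at once if a bystander is pushed more than 30 mm away (distance of any of can_1, mill_1, spice_jar_1 from where it was at the start of the episode above 0.03 m).
It also fails if it takes over 72 s, if anything falls off the work surface, if the arm or the gripper's body presses on something with over 40 N, if the wrist force passes 120 N, or if a joint passes its speed limit or range.

## Working session

There is one attempt and no reset: what is moved stays moved. The work goes in short steps, Python scripts to look and compute and a tool call to move; the robot and the scene stay as the last step left them, time stands still between calls to the robot, and variables do not carry over. Pictures are saved under pics/ and viewed, at most 10 in all, crops included, and the job is handed in when it is done.

Besides the shell and the picture viewer there is one more tool, called after "Emit:" by a JSON object that holds its "op" and its "data", one argument or row to a line. apply_moves: Moves the arm, as the interface text tells. Its arguments: {"type":"object","properties":{"deltas":{"type":"array","items":{"type":"array"}},"newtons":{"type":"number"}},"required":["deltas"]}

```bash
mkdir -p pics
cat > h.py <<'E'
import numpy as np, cv2
from cell import *
def cloud(name):
    c=calibration(name); im,d=grab_frame(name); K=np.array(c["intrinsics"]); R=np.array(c["R"]); t=np.array(c["t"])
    v,u=np.mgrid[:d.shape[0],:d.shape[1]]
    P=np.stack([(u-K[0,2])/K[0,0]*d,(v-K[1,2])/K[1,1]*d,d],-1)
    return im,d,(P-t)@R
def save(n,im): cv2.imwrite("pics/%s.png"%n,im[:,:,::-1])
E
python3 - <<'E'
from h import *
s=get_state(); print({k:np.round(v,3) for k,v in s.items()}); print(tips_ahead)
a=cloud("top"); b=cloud("scene")
save("s1",np.hstack([cv2.resize(a[0],(400,300)),cv2.resize(b[0],(400,300))]))
save("top1",cv2.resize(a[0],(800,600)))
np.savez("top1.npz",im=a[0],d=a[1],P=a[2])
c=calibration("top");print(c)
im,d,P=a
hsv=cv2.cvtColor(im,cv2.COLOR_RGB2HSV)
for n,lo,hi in [("red",(0,120,60),(8,255,255)),("blue",(100,100,40),(130,255,255)),("green",(40,80,40),(85,255,255)),("black",(0,0,0),(180,255,45))]:
    m=cv2.inRange(hsv,lo,hi); k,l,st,ce=cv2.connectedComponentsWithStats(m)
    for i in range(1,k):
        if st[i,4]>60:
            q=P[(l==i)&(d>0)]; print(n,st[i],ce[i].round(),np.median(q,0).round(3),q.min(0).round(3),q.max(0).round(3))
E
```

```text
{'t': np.float64(0.0), 'joint_positions': array([ 1.023,  0.492,  1.559, -0.   ,  1.092, -0.106]), 'joint_velocities': array([-0.001,  0.001, -0.   , -0.001, -0.001, -0.001]), 'joint_torque': array([-2.0000e-03, -6.1265e+01, -2.5818e+01,  6.9000e-02,  4.8000e-02,
       -0.0000e+00]), 'tool_pos': array([0.267, 0.565, 0.239]), 'orientation': array([ 0.219,  0.976, -0.001, -0.   ]), 'wrist_force': array([0.276, 0.57 , 0.757]), 'ft_torque': array([ 0.034,  0.04 , -0.04 ]), 'grip_force': np.float64(0.0), 'grip_width': np.float64(0.095)}
0.025
{'intrinsics': array([[450.20536542,   0.        , 260.17152723],
       [  0.        , 450.20536542, 190.0613977 ],
       [  0.        ,   0.        ,   1.        ]]), 'R': array([[-0.02141934, -0.99939265, -0.02748712],
       [-0.99786863,  0.02306558, -0.06104239],
       [ 0.06163932,  0.02612105, -0.99775663]]), 't': array([-0.11835753,  0.52629266,  1.02038384])}
red [ 343  174   50   49 2349] [367. 198.] [ 0.5   -0.375  0.005] [ 0.444 -0.624 -0.721] [ 0.62  -0.317  0.029]
red [472 279  14  10  99] [479. 283.] [ 0.306 -0.61   0.028] [ 0.294 
[... 1703 characters left out ...]
 0.031] [ 0.272 -0.683  0.017] [ 0.318 -0.626  0.039]
black [376 284  39  30 577] [397. 298.] [ 0.299 -0.4    0.147] [ 0.206 -0.497 -0.46 ] [ 0.314 -0.386  0.202]
black [ 106  292   56   41 1315] [131. 312.] [0.257 0.163 0.053] [ 0.221  0.087 -0.025] [0.304 0.243 0.099]
black [309 293  28  34 572] [322. 308.] [ 0.283 -0.249  0.155] [ 0.249 -0.276  0.034] [ 0.292 -0.227  0.204]
black [419 307  21  21 336] [429. 317.] [ 0.25  -0.472  0.103] [ 0.23  -0.493  0.087] [ 0.287 -0.423  0.205]
black [168 367  68  17 207] [191. 376.] [0.101 0.049 0.006] [ 0.087 -0.064 -0.013] [0.124 0.092 0.025]
black [379 368  18  16 159] [388. 376.] [-0.007 -0.481 -0.296] [-0.02  -0.496 -0.345] [ 0.01  -0.464 -0.264]
```

View pics/top1.png

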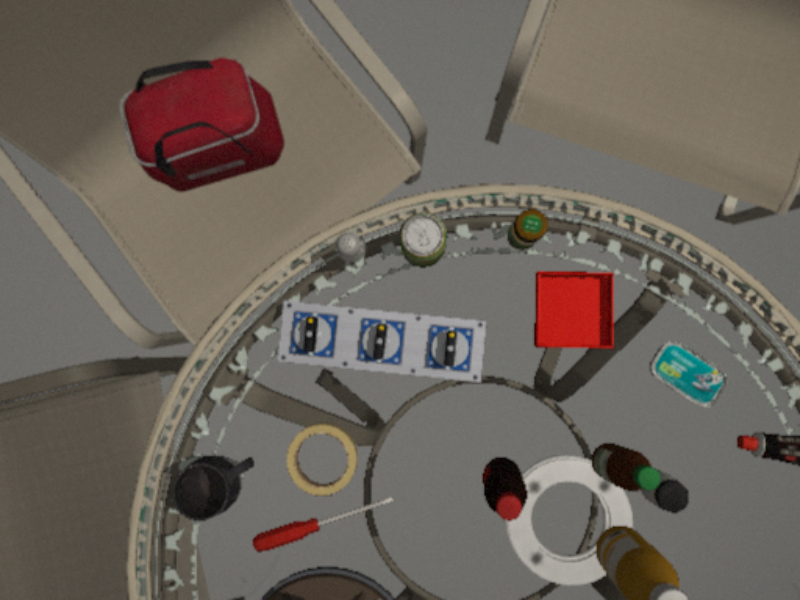

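The top view shows the plate with three bearings at about (313,334), (381,343) and (450,349), and the red tray at (575,310). The shaker, can and jar stand behind them at (349,246), (423,240) and (528,225). Next I measure the plate, wings and tray.

```bash
cat >> h.py <<'E'
def ray(c,uv,z):
    K,R,t=map(np.array,(c["intrinsics"],c["R"],c["t"])); uv=np.atleast_2d(np.asarray(uv,float))
    dd=np.c_[(uv-K[:2,2])/[K[0,0],K[1,1]],np.ones(len(uv))]@R; o=-R.T@t
    return o+dd*((z-o[2])/dd[:,2])[:,None]
def rect(pts):
    r=cv2.minAreaRect((np.asarray(pts)[:,:2]*1000).astype(np.float32)); return np.round(r[0],1),np.round(r[1],1),round(r[2],1)
E
python3 - <<'E'
from h import *
for cam in ("top","scene"):
    c=calibration(cam); im,d,P=cloud(cam)
    if cam=="scene": save("scene1",im)
    hsv=cv2.cvtColor(im,cv2.COLOR_RGB2HSV); Z=P[...,2]; X=P[...,0]; Y=P[...,1]
    ok=(d>0)
    # plate
    m=(ok&(Z>0.011)&(Z<0.075)&(X>.36)&(X<.56)&(Y>-.31)&(Y<.09)).astype(np.uint8)
    k,l,st,ce=cv2.connectedComponentsWithStats(m); i=1+st[1:,4].argmax()
    q=P[(l==i)&(Z<.02)]; print(cam,"plate",rect(q),np.median(q[:,2]))
    if cam=="top":
        cs=max(cv2.findContours(m,0,1)[0],key=cv2.contourArea)[:,0]
        print(" plane rect",rect(ray(c,cs,.016)))
    # wings
    for y in (0.006,-.092,-.19):
        w=ok&(Z>.05)&(Z<.066)&(abs(Y-y)<.04)&(abs(X-.46)<.06); q=P[w]
        if len(q)<10: continue
        r=q[:,:2]-q[:,:2].mean(0); ev=np.linalg.eigh(r.T@r)[1][:,1]
        print(" wing",len(q),q.mean(0).round(4),rect(q),"axis deg",np.degrees(np.arctan(ev[1]/ev[0])).round(1))
        b=ok&(hsv[...,0]>98)&(hsv[...,0]<130)&(hsv[...,1]>90)&(Z>.015)&(Z<.032)&(abs(Y-y)<.045)&(abs(X-.46)<.06)
        if b.sum()>10: print("   blue",b.sum(),rect(P[b]))
    # tray
    t=ok&((hsv[...,0]<9)|(hsv[...,0]>172))&(hsv[...,1]>120)&(X>.4)&(X<.65)&(Y>-.5)&(Y<-.25)
    print(" tray",rect(P[t&(Z>.02)&(Z<.03)]),"floor",np.median(P[t&(Z<.012)],0).round(3))
    # bystanders
    b=(ok&(Z>.07)&(Z<.13)&(X>.5)&(X<.8)&(Y>-.4)&(Y<.15)).astype(np.uint8)
    k,l,st,ce=cv2.connectedComponentsWithStats(b)
    for i in range(1,k):
        if st[i,4]>15: q=P[l==i]; print(" by",st[i,4],((q.min(0)+q.max(0))/2).round(3),q.min(0).round(3),q.max(0).round(3))
E
```

```text
top plate (array([459.6, -91.6]), array([300.5,  90. ]), 83.0) 0.01580557542188686
 plane rect (array([459.5, -91.9]), array([299.8,  89.9]), 83.0)
 wing 146 [0.4718 0.0066 0.0571] (array([471.5,   7.5]), array([14.3, 49.2]), 83.1) axis deg -6.2
   blue 187 (array([472.2,   8.1]), array([62.7, 58.9]), 83.0)
 wing 144 [ 0.4594 -0.0921  0.0573] (array([459.7, -91.9]), array([14.2, 49.2]), 80.7) axis deg -9.8
   blue 178 (array([460.4, -91.3]), array([60.7, 60.2]), 83.0)
 wing 144 [ 0.4476 -0.1911  0.0574] (array([ 447.3, -191.1]), array([13.9, 48.9]), 83.6) axis deg -6.4
   blue 181 (array([ 448.1, -190.8]), array([59.5, 59.3]), 81.8)
 tray (array([ 499.5, -373.9]), array([109.5, 109.5]), 88.2) floor [ 0.499 -0.376  0.004]
 by 393 [ 0.611 -0.302  0.091] [ 0.59  -0.324  0.071] [ 0.633 -0.281  0.111]
 by 789 [ 0.599 -0.156  0.095] [ 0.567 -0.189  0.071] [ 0.631 -0.123  0.118]
 by 195 [ 0.594 -0.051  0.081] [ 0.578 -0.068  0.071] [ 0.611 -0.035  0.091]
scene plate (array([458.5, -91.3]), array([301.7,  91.8]), 83.1) 0.01551217469911753
 wing 121 [0.4692 0.0054 0.0556] (array([470.1,   7.5]), array([16.4, 49.3]), 82.3) axis deg -6.6
   blue 164 (array([472.2,   5.9]), array([60.4, 64.5]), 82.4)
 wing 137 [ 0.4563 -0.0933  0.0559] (array([457.4, -91.8]), array([14.6, 48.8]), 78.8) axis deg -9.6
   blue 198 (array([459.8, -93.3]), array([60.7, 65.2]), 80.7)
 wing 168 [ 0.4441 -0.1924  0.0561] (array([ 445.4, -190.4]), array([16.6, 48.7]), 82.8) axis deg -6.7
   blue 236 (array([ 447.7, -191.1]), array([61.8, 65. ]), 82.8)
 tray (array([ 498.1, -372.8]), array([111.2, 111.9]), 87.9) floor [ 0.5   -0.372  0.004]
 by 146 [ 0.592 -0.054  0.08 ] [ 0.576 -0.069  0.07 ] [ 0.608 -0.039  0.09 ]
 by 869 [ 0.595 -0.158  0.093] [ 0.564 -0.189  0.07 ] [ 0.627 -0.127  0.116]
 by 575 [ 0.61  -0.302  0.089] [ 0.588 -0.324  0.07 ] [ 0.632 -0.281  0.108]
```

View pics/scene1.png

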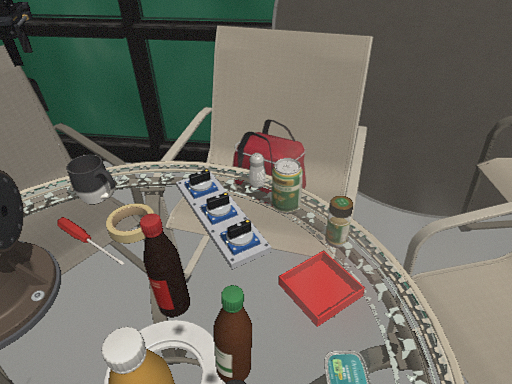

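The scene view agrees with the top view: the wings sit at about (200,180), (218,203) and (240,232), and the tray is at (321,287). The plate measures 300x90 mm, has a yaw of -7° and is centred at (0.459,-0.092). I'm moving above the first bearing.

Emit:
{"op": "apply_moves", "data": {
  "deltas": [
    [0.1,[0,0,0],-0.94],
    [0.1,[0,0,0],-0.94],
    [0.1,[0,0,0],-0.94],
    [0.1,[0,0,0],-0.94],
    [0.1,[0,0,0],-0.94]
  ],
  "newtons": 12
}}

```text
t: 0.62
tool_pos: [0.2672, 0.565, 0.2395]
orientation: [0.055, 0.998, -0.0, -0.0]
wrist_force: [-0.3, -0.0, 0.5]
grip_width: 0.0671
grip_force: 0.0
```

Emit:
{"op": "apply_moves", "data": {
  "deltas": [
    [0.1,[-0.1233,-0.2457,0],0],
    [0.1,[-0.1233,-0.2457,0],0],
    [0.1,[-0.1233,-0.2457,0],0],
    [0.1,[-0.1233,-0.2457,0],0],
    [0.1,[-0.1233,-0.2457,0],0],
    [0.1,[-0.1233,-0.2457,0],0],
    [0.1,[-0.1233,-0.2457,0],0],
    [0.1,[-0.1233,-0.2457,0],0],
    [0.1,[-0.1233,-0.2457,0],0],
    [0.1,[-0.1233,-0.2457,0],0],
    [0.1,[-0.1233,-0.2457,0],0],
    [0.1,[-0.1233,-0.2457,0],0],
    [0.1,[-0.1233,-0.2457,0],0],
    [0.1,[-0.1233,-0.2457,0],0],
    [0.1,[-0.1233,-0.2457,0],0],
    [0.1,[-0.1233,-0.2457,0],0],
    [0.1,[-0.1233,-0.2457,0],0],
    [0.1,[-0.1233,-0.2457,0],0],
    [0.1,[0,0,0],0],
    [0.1,[0,0,0],0]
  ]
}}

```text
t: 2.28
tool_pos: [0.4718, 0.0063, 0.2394]
orientation: [0.058, 0.998, 0.0, -0.0]
wrist_force: [-0.2, -0.2, 0.4]
grip_width: 0.0428
grip_force: 0.0
```

```bash
cat >> h.py <<'E'
def wcloud():
    c=calibration("wrist"); im,d=grab_frame("wrist"); K=np.array(c["intrinsics"]); R=np.array(c["R"]); t=np.array(c["t"])
    v,u=np.mgrid[:d.shape[0],:d.shape[1]]; a=(u-K[0,2])/K[0,0]; b=(v-K[1,2])/K[1,1]; r=np.hypot(a,b)+1e-9
    k=np.tan(np.minimum(r,1.5))/r
    return im,d,(np.stack([a*k*d,b*k*d,d],-1)-t)@R
def yaw():
    q=get_state()["orientation"]; x,y,z,w=q; return np.degrees(np.arctan2(1-2*(x*x+z*z),2*(x*y-w*z)))  # tool y direction
def go(p,wy=None):
    s=get_state(); y0=np.radians(yaw()); D=np.array(p)-s["tool_pos"]
    ey=np.array([np.cos(y0),np.sin(y0),0]); ex=np.array([-np.sin(y0),np.cos(y0),0])
    print("pos",s["tool_pos"].round(4),"yaw",np.degrees(y0).round(2),"shift/0.12:",(np.array([D@ex,D@ey,-D[2]])/.12).round(4),"turn/4:",None if wy is None else round(-(wy-np.degrees(y0))/4,3))
E
python3 - <<'E'
from h import *
im,d,P=wcloud(); save("w1",im)
Z=P[...,2]
for x,y in ((.4715,.0075),(.4597,-.0919),(.4473,-.1911)):
    q=P[(d>0)&(Z>.052)&(Z<.064)&(abs(P[...,0]-x)<.045)&(abs(P[...,1]-y)<.045)]
    if len(q)>20: print(len(q),q.mean(0).round(4),rect(q))
q=P[(d>0)&(abs(Z-.016)<.003)&(abs(P[...,0]-.46)<.1)&(abs(P[...,1]+.09)<.2)]; print("plate",len(q),rect(q))
go((.4715,.0075,.062),83.3)
E
```

```text
524 [0.4723 0.0099 0.058 ] (array([473.3,   9.5]), array([13.6, 48.9]), 83.6)
502 [ 0.46   -0.088   0.0575] (array([460.6, -88.9]), array([14.8, 48.6]), 82.3)
412 [ 0.4479 -0.1863  0.0573] (array([ 448.3, -187.6]), array([14.8, 48.6]), 82.5)
plate 8074 (array([461.1, -89.8]), array([301.8,  90.8]), 82.8)
pos [0.4714 0.0073 0.2394] yaw 83.4 shift/0.12: [-5.0000e-04  1.9000e-03  1.4786e+00] turn/4: 0.025
```

View pics/w1.png

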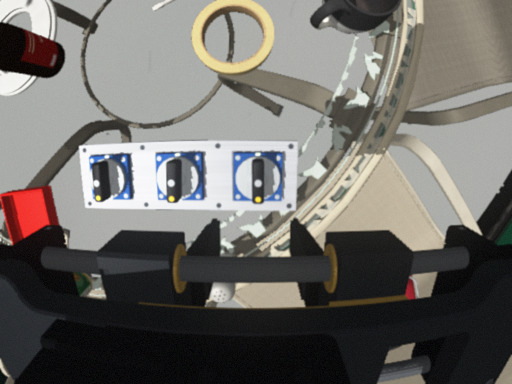

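The wrist view shows the three wings at (101,180), (173,180) and (259,180), so the gripper is over the first one. I'll descend and grip lightly.

Emit:
{"op": "apply_moves", "data": {
  "deltas": [
    [0.1,[0,0.006,0.2],0],
    [0.1,[0,0,0.25],0],
    [0.1,[0,0,0.25],0],
    [0.1,[0,0,0.25],0],
    [0.1,[0,0,0.25],0],
    [0.1,[0,0,0.15],0],
    [0.1,[0,0,0.08],0],
    [0.1,[0,0,0.04],0],
    [0.1,[0,0,0.008],0],
    [0.1,[0,0,0],0],
    [0.1,[0,0,0],0]
  ],
  "newtons": 3
}}

```text
t: 3.25
tool_pos: [0.4722, 0.0084, 0.0633]
orientation: [0.057, 0.998, -0.0, 0.001]
wrist_force: [-0.7, -0.5, 0.4]
grip_width: 0.043
grip_force: 0.0
```

Emit:
{"op": "apply_moves", "data": {
  "deltas": [
    [0.5,[0,0,0],0],
    [0.5,[0,0,0],0],
    [0.5,[0,0,0],0],
    [1,[0,0,0],0],
    [1,[0,0,0],0],
    [1,[0,0,0],0],
    [1,[0,0,0],0]
  ],
  "newtons": 3
}}

```text
t: 3.83
tool_pos: [0.4718, 0.0083, 0.0624]
orientation: [0.057, 0.998, 0.0, 0.0]
wrist_force: [0.6, 2.3, 4.3]
grip_width: 0.0139
grip_force: 3.0
```

Emit:
{"op": "apply_moves", "data": {
  "deltas": [
    [1,[0,0.005,-0.005],0],
    [1,[0,0,0],0],
    [1,[0,0,0],0.3],
    [1,[0,0,0],0.6],
    [1,[0,0,0],0.6],
    [1,[0,0,0],0.6],
    [1,[0,0,0],0.6],
    [1,[0,0,0],0.3]
  ],
  "newtons": 12
}}

```text
t: 4.5
tool_pos: [0.472, 0.009, 0.0628]
orientation: [0.162, 0.987, 0.0, 0.0]
wrist_force: [1.3, 3.4, -2.8]
grip_width: 0.0138
grip_force: 12.0
```

```bash
cat > st.py <<'E'
from h import *
s=get_state(); print({k:np.round(s[k],4) for k in("t","tool_pos","wrist_force","ft_torque","grip_width","grip_force")},"j",s["joint_positions"].round(2)); print(yaw().round(2))
E
python3 st.py
```

```text
{'t': np.float64(4.5), 'tool_pos': array([0.472 , 0.009 , 0.0628]), 'wrist_force': array([ 1.2626,  3.3628, -2.7873]), 'ft_torque': array([ 0.8155, -0.2895,  0.1409]), 'grip_width': np.float64(0.0138), 'grip_force': np.float64(12.0131)} j [-0.12  0.56  2.09  0.    0.49 -1.37]
71.32
```

Emit:
{"op": "apply_moves", "data": {
  "deltas": [
    [1,[0,0,0],0.8],
    [1,[0,0,0],0.8],
    [1,[0,0,0],0.8],
    [1,[0,0,0],0.8],
    [1,[0,0,0],0.8],
    [1,[0,0,0],0.8],
    [1,[0,0,0],0.8]
  ]
}}

```text
t: 5.08
tool_pos: [0.472, 0.009, 0.0628]
orientation: [0.351, 0.936, 0.0, 0.0]
wrist_force: [2.0, 4.9, -3.6]
grip_width: 0.0139
grip_force: 12.1
```

```bash
python3 st.py
```

```text
{'t': np.float64(5.0833), 'tool_pos': array([0.472 , 0.009 , 0.0628]), 'wrist_force': array([ 1.9948,  4.9444, -3.5856]), 'ft_torque': array([ 0.877 , -0.4127,  0.1391]), 'grip_width': np.float64(0.0139), 'grip_force': np.float64(12.0555)} j [-0.12  0.56  2.09  0.    0.49 -0.98]
48.92
```

Emit:
{"op": "apply_moves", "data": {
  "deltas": [
    [1,[0.004,0.004,0.002],0.8],
    [1,[0,0,0],0.8],
    [1,[0,0,0],0.8],
    [1,[0,0,0],0.8],
    [1,[0,0,0],0.8],
    [1,[0,0,0],0.8],
    [1,[0,0,0],0.8],
    [1,[0,0,0],0.8]
  ]
}}

```text
t: 5.75
tool_pos: [0.472, 0.0095, 0.0626]
orientation: [0.55, 0.835, 0.0, 0.0]
wrist_force: [2.4, 2.2, -2.2]
grip_width: 0.0138
grip_force: 12.0
```

```bash
python3 st.py
```

```text
{'t': np.float64(5.75), 'tool_pos': array([0.472 , 0.0095, 0.0626]), 'wrist_force': array([ 2.4378,  2.1542, -2.2281]), 'ft_torque': array([ 0.319 , -0.2939,  0.2041]), 'grip_width': np.float64(0.0138), 'grip_force': np.float64(11.9691)} j [-0.12  0.56  2.09  0.    0.49 -0.53]
23.33
```

Emit:
{"op": "apply_moves", "data": {
  "deltas": [
    [1,[0,0,0],0.8],
    [1,[0,0,0],0.8],
    [1,[0,0,0],0.8],
    [1,[0,0,0],0.8],
    [1,[0,0,0],0.8],
    [1,[0,0,0],0.8],
    [1,[0,0,0],0.8],
    [1,[0,0,0],0.8],
    [1,[0,0,0],0.8]
  ]
}}

```text
t: 6.5
tool_pos: [0.4721, 0.0095, 0.0626]
orientation: [0.74, 0.673, 0.0, 0.0]
wrist_force: [2.3, 2.4, -1.9]
grip_width: 0.014
grip_force: 12.0
```

```bash
python3 st.py
```

```text
{'t': np.float64(6.5), 'tool_pos': array([0.4721, 0.0095, 0.0626]), 'wrist_force': array([ 2.3015,  2.3578, -1.9298]), 'ft_torque': array([ 0.3266, -0.3462,  0.1102]), 'grip_width': np.float64(0.014), 'grip_force': np.float64(11.9954)} j [-0.12  0.56  2.09  0.    0.49 -0.02]
-5.48
```

Emit:
{"op": "apply_moves", "data": {
  "deltas": [
    [1,[0,0,0.004],0],
    [1,[0,0,0],0],
    [0.3,[0,0,0],0],
    [0.1,[0,0,0],0],
    [0.1,[0,0,0],0],
    [0.1,[0,0,0],0],
    [0.1,[0,0,-0.1],0],
    [0.1,[0,0,-0.15],0],
    [0.1,[0,0,-0.15],0],
    [0.1,[0,0,-0.1],-0.5],
    [0.1,[0,0,0],-0.95]
  ]
}}

```text
t: 7.42
tool_pos: [0.4724, 0.0094, 0.1242]
orientation: [0.704, 0.711, 0.001, 0.001]
wrist_force: [-0.2, -0.4, 0.6]
grip_width: 0.0429
grip_force: 0.0
```

Emit:
{"op": "apply_moves", "data": {
  "deltas": [
    [0.1,[0,0,0],-1],
    [0.1,[0,0,0],-1],
    [0.1,[0,0,0],-1],
    [0.1,[0,0,0],-1],
    [0.1,[0,0,0],-1],
    [0.1,[0,0,0],-1],
    [0.1,[0,0,0],-1],
    [0.1,[0,0,0],-1],
    [0.1,[0,0,0],-1],
    [0.1,[0,0,0],-1],
    [0.1,[0,0,0],-1],
    [0.1,[0,0,0],-1],
    [0.1,[0,0,0],-1],
    [0.1,[0,0,0],-1],
    [0.1,[0,0,0],-1],
    [0.1,[0,0,0],-1],
    [0.1,[0,0,0],-1],
    [0.1,[0,0,0],-1],
    [0.1,[0,0,0],-1],
    [0.1,[0,0,0],-1]
  ]
}}

```text
t: 9.08
tool_pos: [0.4716, 0.0095, 0.1221]
orientation: [0.081, 0.997, 0.0, -0.0]
wrist_force: [1.2, -0.2, 0.9]
grip_width: 0.043
grip_force: 0.0
```

Emit:
{"op": "apply_moves", "data": {
  "deltas": [
    [0.1,[-0.009,-0.2,0],0],
    [0.1,[-0.009,-0.22,0],0],
    [0.1,[-0.009,-0.22,0],0],
    [0.1,[-0.009,-0.191,0],0],
    [0.1,[0,0,0],0],
    [0.1,[0,0,0],0],
    [0.1,[0,0,0],0]
  ]
}}

```text
t: 9.67
tool_pos: [0.4594, -0.0893, 0.1221]
orientation: [0.083, 0.997, 0.0, -0.0]
wrist_force: [-0.3, -0.5, -0.1]
grip_width: 0.0426
grip_force: 0.0
```

```bash
python3 st.py
python3 - <<'E'
from h import *
go((.4596,-.0895,.0628),80.3)
im,d,P=wcloud(); Z=P[...,2]
for x,y in ((.4721,.0095),(.4597,-.0919),(.4473,-.1911)):
    q=P[(d>0)&(Z>.052)&(Z<.064)&(abs(P[...,0]-x)<.04)&(abs(P[...,1]-y)<.04)]
    if len(q)>20: print(len(q),q.mean(0).round(4),rect(q))
E
```

```text
{'t': np.float64(9.6667), 'tool_pos': array([ 0.4594, -0.0893,  0.1221]), 'wrist_force': array([-0.2578, -0.4859, -0.0669]), 'ft_torque': array([0.0407, 0.0152, 0.0253]), 'grip_width': np.float64(0.0426), 'grip_force': np.float64(0.0)} j [-0.33  0.45  2.06  0.    0.63 -1.74]
80.47
pos [ 0.4594 -0.0893  0.1221] yaw 80.47 shift/0.12: [-0.0022 -0.0012  0.494 ] turn/4: 0.042
1015 [0.472  0.0078 0.0575] (array([473.2,   9.4]), array([49.5, 14.8]), 84.3)
1177 [ 0.4597 -0.089   0.0578] (array([460.6, -89.4]), array([14. , 48.6]), 80.8)
722 [ 0.4401 -0.1857  0.0573] (array([ 440.8, -187.2]), array([14.6, 34.1]), 82.7)
```

Emit:
{"op": "apply_moves", "data": {
  "deltas": [
    [0.1,[0,0,0.15],0],
    [0.1,[0,0,0.17],0],
    [0.1,[0,0,0.1],0],
    [0.1,[0,0,0.05],0],
    [0.1,[0,0,0.024],0],
    [0.1,[0,0,0],0],
    [0.5,[0,0,0],0],
    [0.5,[0,0,0],0],
    [1,[0,0,0],0],
    [1,[0,0,0],0],
    [1,[0,0,0],0],
    [1,[0,0,0],0]
  ],
  "newtons": 3
}}

```text
t: 10.72
tool_pos: [0.4596, -0.0897, 0.0632]
orientation: [0.083, 0.997, -0.0, 0.0]
wrist_force: [-1.1, -0.1, 3.0]
grip_width: 0.0141
grip_force: 3.0
```

```bash
python3 st.py
```

```text
{'t': np.float64(10.7167), 'tool_pos': array([ 0.4596, -0.0897,  0.0632]), 'wrist_force': array([-1.1097, -0.1355,  3.0145]), 'ft_torque': array([-0.0547,  0.1121,  0.0005]), 'grip_width': np.float64(0.0141), 'grip_force': np.float64(3.0)} j [-0.33  0.56  2.1   0.    0.48 -1.74]
80.49
```

Emit:
{"op": "apply_moves", "data": {
  "deltas": [
    [1,[0,0,0],0],
    [1,[0,0,0],0],
    [1,[0,0,0],0.4],
    [1,[0,0,0],0.8],
    [1,[0,0,0],0.8],
    [1,[0,0,0],0.8],
    [1,[0,0,0],0.8],
    [1,[0,0,0],0.8],
    [1,[0,0,0],0.8]
  ],
  "newtons": 12
}}

```text
t: 11.47
tool_pos: [0.4596, -0.0896, 0.0631]
orientation: [0.263, 0.965, 0.0, 0.0]
wrist_force: [-0.9, 0.2, 5.8]
grip_width: 0.0141
grip_force: 12.0
```

```bash
python3 st.py
```

```text
{'t': np.float64(11.4667), 'tool_pos': array([ 0.4596, -0.0896,  0.0631]), 'wrist_force': array([-0.9062,  0.2123,  5.8263]), 'ft_torque': array([ 0.0857,  0.0749, -0.0337]), 'grip_width': np.float64(0.0141), 'grip_force': np.float64(11.9992)} j [-0.33  0.56  2.1   0.    0.48 -1.37]
59.53
```

Emit:
{"op": "apply_moves", "data": {
  "deltas": [
    [1,[0,0,-0.003],0.9],
    [1,[0,0,0],0.9],
    [1,[0,0,0],0.9],
    [1,[0,0,0],0.9],
    [1,[0,0,0],0.9],
    [1,[0,0,0],0.9],
    [1,[0,0,0],0.9],
    [1,[0,0,0],0.9],
    [1,[0,0,0],0.9]
  ]
}}

```text
t: 12.22
tool_pos: [0.4596, -0.0895, 0.0632]
orientation: [0.522, 0.853, 0.0, -0.0]
wrist_force: [0.3, 1.0, 0.6]
grip_width: 0.0137
grip_force: 12.0
```

```bash
python3 st.py
```

```text
{'t': np.float64(12.2167), 'tool_pos': array([ 0.4596, -0.0895,  0.0632]), 'wrist_force': array([0.2821, 0.9946, 0.5852]), 'ft_torque': array([ 0.1926, -0.0682, -0.0094]), 'grip_width': np.float64(0.0137), 'grip_force': np.float64(11.9986)} j [-0.33  0.56  2.1   0.    0.48 -0.81]
27.1
```

Emit:
{"op": "apply_moves", "data": {
  "deltas": [
    [1,[0,0,0],0.9],
    [1,[0,0,0],0.9],
    [1,[0,0,0],0.9],
    [1,[0,0,0],0.9],
    [1,[0,0,0],0.9],
    [1,[0,0,0],0.9],
    [1,[0,0,0],0.9],
    [1,[0,0,0],0.9],
    [1,[0,0,0],0.8]
  ]
}}

```text
t: 12.97
tool_pos: [0.4597, -0.0894, 0.0632]
orientation: [0.737, 0.676, 0.0, 0.0]
wrist_force: [1.7, 2.8, 0.4]
grip_width: 0.0137
grip_force: 12.0
```

```bash
python3 st.py
```

```text
{'t': np.float64(12.9667), 'tool_pos': array([ 0.4597, -0.0894,  0.0632]), 'wrist_force': array([1.6673, 2.8242, 0.3968]), 'ft_torque': array([ 0.2824, -0.2218,  0.0704]), 'grip_width': np.float64(0.0137), 'grip_force': np.float64(11.9989)} j [-0.33  0.56  2.1   0.    0.48 -0.25]
-4.9
```

Emit:
{"op": "apply_moves", "data": {
  "deltas": [
    [0.3,[0,0,0],0],
    [0.1,[0,0,0],0],
    [0.1,[0,0,0],0],
    [0.1,[0,0,0],0],
    [0.1,[0,0,-0.1],0],
    [0.1,[0,0,-0.15],0],
    [0.1,[0,0,-0.15],0],
    [0.1,[0,0,-0.1],-1],
    [0.1,[0,0,0],-1.0]
  ]
}}

```text
t: 13.72
tool_pos: [0.4602, -0.0898, 0.1253]
orientation: [0.685, 0.728, 0.001, 0.001]
wrist_force: [-1.0, -0.7, 0.5]
grip_width: 0.0426
grip_force: 0.0
```

Emit:
{"op": "apply_moves", "data": {
  "deltas": [
    [0.1,[0,0,0],-1],
    [0.1,[0,0,0],-1],
    [0.1,[0,0,0],-1],
    [0.1,[0,0,0],-1],
    [0.1,[0,0,0],-1],
    [0.1,[0,0,0],-1],
    [0.1,[0,0,0],-1],
    [0.1,[0,0,0],-1],
    [0.1,[0,0,0],-1],
    [0.1,[0,0,0],-1],
    [0.1,[0,0,0],-1],
    [0.1,[0,0,0],-1],
    [0.1,[0,0,0],-1],
    [0.1,[0,0,0],-1],
    [0.1,[0,0,0],-1],
    [0.1,[0,0,0],-1],
    [0.1,[0,0,0],-1],
    [0.1,[0,0,0],-1],
    [0.1,[0,0,0],-1],
    [0.1,[0,0,0],-1]
  ]
}}

```text
t: 15.38
tool_pos: [0.4594, -0.0896, 0.1232]
orientation: [0.056, 0.998, 0.0, -0.0]
wrist_force: [0.5, -0.1, 0.7]
grip_width: 0.0428
grip_force: 0.0
```

Emit:
{"op": "apply_moves", "data": {
  "deltas": [
    [0.1,[0.002,-0.2,0],0],
    [0.1,[0.002,-0.22,0],0],
    [0.1,[0.002,-0.22,0],0],
    [0.1,[0,-0.188,0],0],
    [0.1,[0,0,0],0],
    [0.1,[0,0,0],0],
    [0.1,[0,0,0],0]
  ]
}}

```text
t: 15.97
tool_pos: [0.447, -0.1877, 0.1231]
orientation: [0.059, 0.998, 0.0, -0.0]
wrist_force: [-1.0, -0.1, 0.4]
grip_width: 0.0427
grip_force: 0.0
```

```bash
python3 st.py
python3 - <<'E'
from h import *
go((.4474,-.188,.0632),83.3)
im,d,P=wcloud(); Z=P[...,2]
for x,y in ((.4721,.0095),(.4597,-.0899),(.4473,-.1891)):
    q=P[(d>0)&(Z>.052)&(Z<.064)&(abs(P[...,0]-x)<.04)&(abs(P[...,1]-y)<.04)]
    if len(q)>20: print(len(q),q.mean(0).round(4),rect(q))
E
```

```text
{'t': np.float64(15.9667), 'tool_pos': array([ 0.447 , -0.1877,  0.1231]), 'wrist_force': array([-1.0298, -0.0817,  0.4111]), 'ft_torque': array([-0.0256,  0.0292, -0.0612]), 'grip_width': np.float64(0.0427), 'grip_force': np.float64(0.0)} j [-0.53  0.46  2.02  0.    0.66 -1.99]
83.29
pos [ 0.447  -0.1877  0.1231] yaw 83.29 shift/0.12: [-0.0039 -0.002   0.4992] turn/4: -0.002
602 [0.472  0.006  0.0574] (array([473. ,   8.6]), array([50.3, 14.1]), 85.3)
977 [ 0.4597 -0.0912  0.0576] (array([460.9, -89.5]), array([49.4, 14.3]), 85.1)
1146 [ 0.4471 -0.1884  0.0578] (array([ 448.5, -188.4]), array([13.6, 49. ]), 82.7)
```

Emit:
{"op": "apply_moves", "data": {
  "deltas": [
    [0.1,[-0.004,-0.004,0.15],0],
    [0.1,[0,0,0.17],0],
    [0.1,[0,0,0.1],0],
    [0.1,[0,0,0.05],0],
    [0.1,[0,0,0.026],0],
    [0.1,[0,0,0],0],
    [0.5,[0,0,0],0],
    [0.5,[0,0,0],0],
    [1,[0,0,0],0],
    [1,[0,0,0],0],
    [1,[0,0,0],0],
    [1,[0,0,0],0]
  ],
  "newtons": 3
}}

```text
t: 17.02
tool_pos: [0.4478, -0.1888, 0.064]
orientation: [0.059, 0.998, -0.0, 0.0]
wrist_force: [-0.4, -1.2, 4.2]
grip_width: 0.0144
grip_force: 3.0
```

```bash
python3 st.py
```

```text
{'t': np.float64(17.0167), 'tool_pos': array([ 0.4478, -0.1888,  0.064 ]), 'wrist_force': array([-0.4374, -1.1781,  4.2328]), 'ft_torque': array([0.004 , 0.1348, 0.0447]), 'grip_width': np.float64(0.0144), 'grip_force': np.float64(3.0)} j [-0.54  0.57  2.06  0.    0.51 -1.99]
83.28
```

Emit:
{"op": "apply_moves", "data": {
  "deltas": [
    [1,[0,0,0],0],
    [1,[0,0,0],0],
    [1,[0,0,0],0.4],
    [1,[0,0,0],0.8],
    [1,[0,0,0],0.8],
    [1,[0,0,0],0.8],
    [1,[0,0,0],0.8],
    [1,[0,0,0],0.8],
    [1,[0,0,0],0.8]
  ],
  "newtons": 12
}}

```text
t: 17.77
tool_pos: [0.4477, -0.1888, 0.064]
orientation: [0.239, 0.971, -0.0, 0.0]
wrist_force: [-0.5, -0.6, 6.3]
grip_width: 0.0135
grip_force: 12.0
```

```bash
python3 st.py
```

```text
{'t': np.float64(17.7667), 'tool_pos': array([ 0.4477, -0.1888,  0.064 ]), 'wrist_force': array([-0.4982, -0.5734,  6.2599]), 'ft_torque': array([-0.2298,  0.169 ,  0.0218]), 'grip_width': np.float64(0.0135), 'grip_force': np.float64(11.9993)} j [-0.54  0.57  2.06  0.    0.51 -1.62]
62.33
```

Emit:
{"op": "apply_moves", "data": {
  "deltas": [
    [1,[0,0,-0.003],0.9],
    [1,[0,0,0],0.9],
    [1,[0,0,0],0.9],
    [1,[0,0,0],0.9],
    [1,[0,0,0],0.9],
    [1,[0,0,0],0.9],
    [1,[0,0,0],0.9],
    [1,[0,0,0],0.9],
    [1,[0,0,0],0.9]
  ]
}}

```text
t: 18.52
tool_pos: [0.4475, -0.1888, 0.064]
orientation: [0.501, 0.866, -0.0, -0.0]
wrist_force: [-1.2, -1.4, 1.3]
grip_width: 0.0141
grip_force: 12.0
```

```bash
python3 st.py
```

```text
{'t': np.float64(18.5167), 'tool_pos': array([ 0.4475, -0.1888,  0.064 ]), 'wrist_force': array([-1.1658, -1.3982,  1.3291]), 'ft_torque': array([-0.347 ,  0.2029, -0.0209]), 'grip_width': np.float64(0.0141), 'grip_force': np.float64(11.9987)} j [-0.54  0.57  2.06 -0.    0.51 -1.06]
29.91
```

Emit:
{"op": "apply_moves", "data": {
  "deltas": [
    [1,[0,0,0],0.9],
    [1,[0,0,0],0.9],
    [1,[0,0,0],0.9],
    [1,[0,0,0],0.9],
    [1,[0,0,0],0.9],
    [1,[0,0,0],0.9],
    [1,[0,0,0],0.9],
    [1,[0,0,0],0.9],
    [1,[0,0,0],0.9],
    [1,[0,0,0],0.5]
  ]
}}

```text
t: 19.35
tool_pos: [0.4474, -0.1888, 0.064]
orientation: [0.734, 0.679, -0.0, -0.0]
wrist_force: [-1.8, -2.1, 1.4]
grip_width: 0.0139
grip_force: 12.0
```

```bash
python3 st.py
```

```text
{'t': np.float64(19.35), 'tool_pos': array([ 0.4474, -0.1888,  0.064 ]), 'wrist_force': array([-1.7785, -2.0911,  1.4148]), 'ft_torque': array([-0.5005,  0.2793,  0.0429]), 'grip_width': np.float64(0.0139), 'grip_force': np.float64(11.9998)} j [-0.54  0.57  2.06 -0.    0.51 -0.46]
-4.51
```

Emit:
{"op": "apply_moves", "data": {
  "deltas": [
    [0.3,[0,0,0],0],
    [0.1,[0,0,0],0],
    [0.1,[0,0,0],0],
    [0.1,[0,0,0],0],
    [0.1,[0,0,-0.1],0],
    [0.1,[0,0,-0.15],0],
    [0.1,[0,0,-0.15],0],
    [0.1,[0,0,-0.1],0.2],
    [0.1,[0.1,0.006,0],0],
    [0.1,[0.2,0.01,0],0],
    [0.1,[0.26,0.012,0],0],
    [0.1,[0.26,0.012,0],0],
    [0.1,[0.26,0.012,0],0],
    [0.1,[0.26,0.012,0],0],
    [0.1,[0.2,0.01,0],0],
    [0.1,[0.12,0.002,0],0],
    [0.1,[0,0,0],0],
    [0.1,[0,0,0],0],
    [0.1,[0,0,0],0]
  ]
}}

```text
t: 20.93
tool_pos: [0.4741, 0.0088, 0.1236]
orientation: [0.738, 0.675, -0.0, -0.0]
wrist_force: [0.5, 1.0, 0.3]
grip_width: 0.0431
grip_force: 0.0
```

```bash
python3 st.py
python3 - <<'E'
from h import *
go((.4721,.0095,.0628),-5.5)
im,d,P=wcloud(); Z=P[...,2]; save("w2",im)
for x,y in ((.4721,.0095),(.4597,-.0899),(.4473,-.1891)):
    q=P[(d>0)&(Z>.052)&(Z<.064)&(abs(P[...,0]-x)<.04)&(abs(P[...,1]-y)<.04)]
    if len(q)>20: print(len(q),q.mean(0).round(4),rect(q))
E
```

```text
{'t': np.float64(20.9333), 'tool_pos': array([0.4741, 0.0088, 0.1236]), 'wrist_force': array([0.4718, 0.9977, 0.2627]), 'ft_torque': array([-0.117 ,  0.0435, -0.0289]), 'grip_width': np.float64(0.0431), 'grip_force': np.float64(0.0)} j [-0.12  0.45  2.04  0.    0.65 -0.03]
-5.08
pos [0.4741 0.0088 0.1236] yaw -5.08 shift/0.12: [ 0.004  -0.0173  0.5068] turn/4: 0.106
1162 [0.4735 0.0118 0.0577] (array([473.6,  10.5]), array([48.6, 13.8]), 84.2)
193 [ 0.4631 -0.0679  0.0571] (array([463.1, -68.7]), array([11. , 12.9]), 84.8)
```

View pics/w2.png

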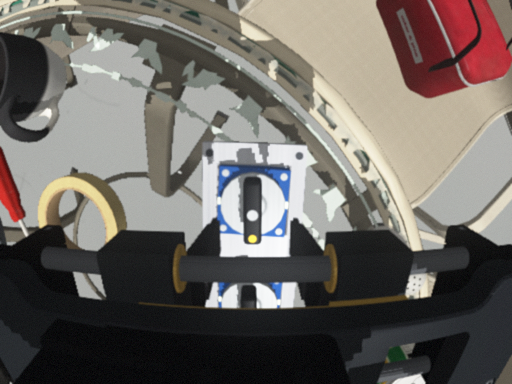

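The wing, at (253,208), stands crosswise and its housing is still in its nest. About 0.15 N m was felt on this one and near zero on the others, so this is the dragger. I'm gripping it to lift it out.

Emit:
{"op": "apply_moves", "data": {
  "deltas": [
    [0.1,[0.004,-0.014,0.15],0.1],
    [0.1,[0,0,0.17],0],
    [0.1,[0,0,0.1],0],
    [0.1,[0,0,0.05],0],
    [0.1,[0,0,0.036],0],
    [0.1,[0,0,0],0],
    [0.5,[0,0,0],0],
    [0.5,[0,0,0],0],
    [1,[0,0,0],0],
    [1,[0,0,0],0],
    [1,[0,0,0],0],
    [1,[0,0,0],0]
  ],
  "newtons": 3
}}

```text
t: 21.98
tool_pos: [0.4723, 0.0097, 0.0636]
orientation: [0.74, 0.672, -0.0, -0.0]
wrist_force: [-4.7, -0.4, 4.9]
grip_width: 0.0139
grip_force: 3.0
```

```bash
python3 st.py
```

```text
{'t': np.float64(21.9833), 'tool_pos': array([0.4723, 0.0097, 0.0636]), 'wrist_force': array([-4.6513, -0.3597,  4.8953]), 'ft_torque': array([-0.0677,  0.7848,  0.0301]), 'grip_width': np.float64(0.0139), 'grip_force': np.float64(3.0009)} j [-0.12  0.56  2.09  0.    0.49 -0.02]
-5.5
```

Emit:
{"op": "apply_moves", "data": {
  "deltas": [
    [1,[0,-0.003,-0.003],0],
    [1,[0,0,0],0],
    [1,[0,0,0],0],
    [1,[0,0,-0.01],0],
    [1,[0,0,-0.02],0],
    [1,[0,0,-0.03],0],
    [1,[0,0,-0.04],0],
    [1,[0,0,-0.04],0]
  ],
  "newtons": 18
}}

```text
t: 22.65
tool_pos: [0.4727, 0.0095, 0.0811]
orientation: [0.74, 0.672, 0.0, 0.0]
wrist_force: [0.8, -0.1, -2.8]
grip_width: 0.0138
grip_force: 18.0
```

```bash
python3 st.py
```

```text
{'t': np.float64(22.65), 'tool_pos': array([0.4727, 0.0095, 0.0811]), 'wrist_force': array([ 0.7845, -0.1395, -2.8204]), 'ft_torque': array([-0.0332,  0.0288,  0.0158]), 'grip_width': np.float64(0.0138), 'grip_force': np.float64(17.9995)} j [-0.12  0.53  2.08  0.    0.53 -0.02]
-5.52
```

Emit:
{"op": "apply_moves", "data": {
  "deltas": [
    [1,[0,0,-0.08],0],
    [1,[0,0,-0.12],0],
    [1,[0,0,-0.14],0],
    [1,[0,0,-0.14],0],
    [1,[0,0,-0.12],0],
    [1,[0,0,-0.08],0],
    [1,[0,0,-0.03],0],
    [1,[0,0,0],0]
  ]
}}

```text
t: 23.32
tool_pos: [0.4727, 0.0096, 0.167]
orientation: [0.74, 0.672, 0.001, 0.001]
wrist_force: [0.6, -0.6, -3.4]
grip_width: 0.0141
grip_force: 18.0
```

Emit:
{"op": "apply_moves", "data": {
  "deltas": [
    [1,[-0.08,0.014,0],0],
    [1,[-0.15,0.025,0],0],
    [1,[-0.2,0.034,0],0],
    [1,[-0.22,0.037,0],0],
    [1,[-0.22,0.037,0],0],
    [1,[-0.22,0.037,0],0],
    [1,[-0.22,0.037,0],0],
    [1,[-0.22,0.037,0],0],
    [1,[-0.22,0.037,0],0],
    [1,[-0.22,0.037,0],0],
    [1,[-0.22,0.037,0],0],
    [1,[-0.22,0.037,0],0],
    [1,[-0.22,0.037,0],0],
    [1,[-0.2,0.037,0],0],
    [1,[-0.16,0.034,0],0],
    [1,[-0.1,0.025,0],0],
    [1,[-0.05,0.014,0],0],
    [1,[-0.007,0,0],0],
    [1,[0,0,0],0],
    [1,[0,0,0],0]
  ]
}}

```text
t: 24.98
tool_pos: [0.5021, -0.3717, 0.1655]
orientation: [0.74, 0.673, 0.0, -0.0]
wrist_force: [0.5, 0.5, -3.6]
grip_width: 0.0139
grip_force: 18.0
```

```bash
python3 st.py
python3 - <<'E'
from h import *
go((.5,-.3725,.08),-5.5)
im,d,P=wcloud(); a=cloud("scene")[0]; save("w3",np.hstack([cv2.resize(im,(400,300)),cv2.resize(a,(400,300))]))
E
```

```text
{'t': np.float64(24.9833), 'tool_pos': array([ 0.5021, -0.3717,  0.1655]), 'wrist_force': array([ 0.5048,  0.4677, -3.6184]), 'ft_torque': array([-0.0546,  0.0481,  0.0067]), 'grip_width': np.float64(0.0139), 'grip_force': np.float64(17.9996)} j [-0.74  0.57  1.64  0.    0.94 -0.65]
-5.47
pos [ 0.5021 -0.3717  0.1655] yaw -5.47 shift/0.12: [-0.0085 -0.0167  0.7125] turn/4: 0.006
```

View pics/w3.png

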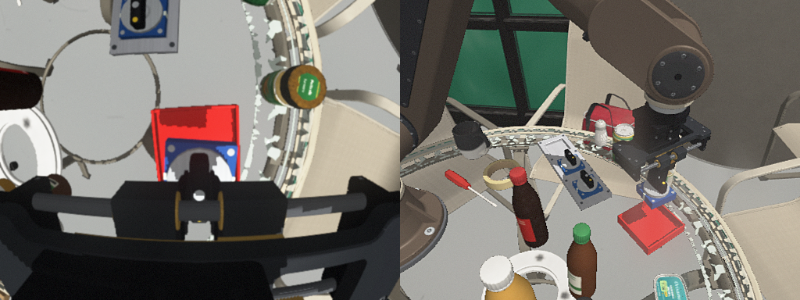

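The bearing hangs level above the tray: the left picture shows it at about (200,165) over the red tray, and the right shows it at (655,193). I'm lowering it gently.

Emit:
{"op": "apply_moves", "data": {
  "deltas": [
    [1,[-0.008,-0.017,0.06],0],
    [1,[0,0,0.12],0],
    [1,[0,0,0.15],0],
    [1,[0,0,0.15],0],
    [1,[0,0,0.13],0],
    [1,[0,0,0.09],0],
    [1,[0,0,0.05],0],
    [1,[0,0,0.03],0],
    [1,[0,0,0.015],0],
    [1,[0,0,0.005],0],
    [1,[0,0,0],0],
    [1,[0,0,0],0]
  ]
}}

```text
t: 26.08
tool_pos: [0.5003, -0.3736, 0.0703]
orientation: [0.74, 0.672, 0.0, 0.0]
wrist_force: [-0.3, -0.4, -3.1]
grip_width: 0.014
grip_force: 18.0
```

Emit:
{"op": "apply_moves", "data": {
  "deltas": [
    [1,[0,0,0.01],0],
    [1,[0,0,0.01],0],
    [1,[0,0,0.01],0],
    [1,[0,0,0.005],0],
    [1,[0,0,0],0],
    [1,[0,0,0],0]
  ]
}}

```text
t: 26.58
tool_pos: [0.5001, -0.3734, 0.0654]
orientation: [0.74, 0.672, 0.0, -0.0]
wrist_force: [1.1, 1.0, -3.2]
grip_width: 0.0141
grip_force: 18.0
```

Emit:
{"op": "apply_moves", "data": {
  "deltas": [
    [1,[0,0,0.005],0],
    [1,[0,0,0.005],0],
    [1,[0,0,0.005],0],
    [1,[0,0,0.005],0],
    [1,[0,0,0],0]
  ]
}}

```text
t: 27.0
tool_pos: [0.5001, -0.3734, 0.0629]
orientation: [0.74, 0.672, 0.0, -0.0]
wrist_force: [-0.5, -0.5, -3.3]
grip_width: 0.0137
grip_force: 18.0
```

Emit:
{"op": "apply_moves", "data": {
  "deltas": [
    [1,[0,0,0.004],0],
    [1,[0,0,0.004],0],
    [1,[0,0,0],0]
  ]
}}

```text
t: 27.25
tool_pos: [0.5001, -0.3734, 0.062]
orientation: [0.74, 0.672, 0.0, -0.0]
wrist_force: [1.2, -0.0, -3.7]
grip_width: 0.014
grip_force: 18.0
```

Emit:
{"op": "apply_moves", "data": {
  "deltas": [
    [1,[0,0,0.004],0],
    [1,[0,0,0.004],0],
    [1,[0,0,0],0]
  ]
}}

```text
t: 27.5
tool_pos: [0.5002, -0.3735, 0.0616]
orientation: [0.74, 0.672, 0.0, 0.0]
wrist_force: [-1.3, 1.4, 2.4]
grip_width: 0.014
grip_force: 18.0
```

Contact with the tray floor was felt, so I release, rise and check.

Emit:
{"op": "apply_moves", "data": {
  "deltas": [
    [0.5,[0,0,0],0],
    [0.3,[0,0,0],0],
    [0.1,[0,0,0],0],
    [0.1,[0,0,0],0],
    [0.1,[0,0,0],0],
    [0.1,[0,0,-0.05],0],
    [0.1,[0,0,-0.1],0],
    [0.1,[0,0,-0.2],0],
    [0.1,[0,0,-0.25],0],
    [0.1,[0,0,-0.25],0],
    [0.1,[0,0,-0.2],0],
    [0.1,[0,0,-0.1],0],
    [0.1,[0,0,0],0],
    [0.1,[0,0,0],0]
  ]
}}

```text
t: 28.67
tool_pos: [0.5001, -0.3734, 0.2002]
orientation: [0.74, 0.672, 0.0, 0.001]
wrist_force: [0.1, 0.7, -0.4]
grip_width: 0.0428
grip_force: 0.0
```

```bash
python3 st.py
python3 - <<'E'
from h import *
im,d,P=cloud("scene"); w,dw,Pw=wcloud(); save("end",np.hstack([cv2.resize(im,(400,300)),cv2.resize(w,(400,300))]))
for n,Q,dd in (("scene",P,d),("wrist",Pw,dw)):
  for x,y in ((.5,-.3735),(.4597,-.0899),(.4473,-.1891)):
    q=Q[(dd>0)&(Q[...,2]>.046)&(Q[...,2]<.064)&(abs(Q[...,0]-x)<.04)&(abs(Q[...,1]-y)<.04)]
    if len(q)>20: print(n,len(q),q.mean(0).round(4),rect(q),q[:,2].std().round(4))
  hsv=cv2.cvtColor(im if n=="scene" else w,cv2.COLOR_RGB2HSV)
  t=(dd>0)&((hsv[...,0]<9)|(hsv[...,0]>172))&(hsv[...,1]>120)&(abs(Q[...,0]-.5)<.08)&(abs(Q[...,1]+.373)<.08)&(Q[...,2]>.02)&(Q[...,2]<.03)
  if t.sum()>20: print("tray",rect(Q[t]))
E
```

```text
{'t': np.float64(28.6667), 'tool_pos': array([ 0.5001, -0.3734,  0.2002]), 'wrist_force': array([ 0.1367,  0.6829, -0.4   ]), 'ft_torque': array([-0.1154,  0.0854, -0.0079]), 'grip_width': np.float64(0.0428), 'grip_force': np.float64(0.0)} j [-0.75  0.53  1.61  0.    1.   -0.65]
-5.51
scene 248 [ 0.4963 -0.3774  0.0538] (array([ 498., -375.]), array([50.8, 14.8]), 85.1) 0.003
scene 140 [ 0.4559 -0.095   0.0551] (array([457.1, -91.9]), array([50.2, 14.5]), 84.5) 0.0036
scene 178 [ 0.4438 -0.1935  0.0553] (array([ 445.5, -190.4]), array([49.3, 14.4]), 86.7) 0.0034
tray (array([ 497.9, -372.9]), array([110.8, 110.9]), 87.8)
wrist 665 [ 0.5012 -0.3715  0.0557] (array([ 501. , -372.4]), array([48.2, 13.3]), 84.4) 0.0014
wrist 634 [ 0.4499 -0.1928  0.0567] (array([ 448.8, -190.3]), array([46.9, 15.1]), 84.5) 0.003
tray (array([ 500.3, -371.1]), array([110. , 109.9]), 87.7)
```

View pics/end.png

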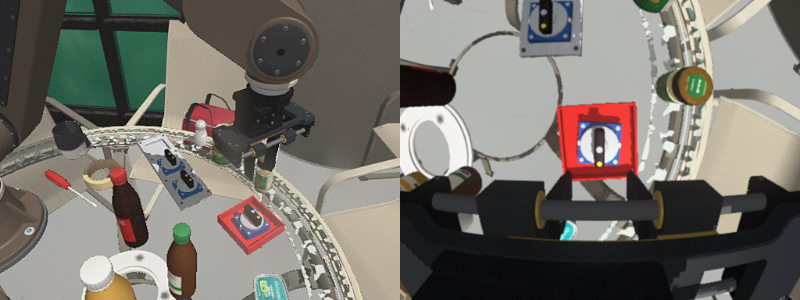

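The bearing rests flat in the tray, centred within 2 mm, at (600,143) in the right picture. The other two sit crosswise in their nests, and the three bystanders stand where they were. I'm handing the job in.

```bash
python3 -c "
from cell import *
print(close_job())"
```

```text
the job is handed in; nothing more can be done
None
```

I turned all three bearings crosswise, found the dragging one in the nest at the plate's +y end (about 0.15 N m against near zero for the other two), set it flat and centred in the red tray, and handed the job in at about 29 s; no verdict came back.

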